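# Shift a tube roller mixer into its fast forward gear

## Robot

A 7-joint arm with a two-finger parallel gripper is mounted at the origin on the work surface; the furniture and walls round the work are solid. World frame = base frame: x ahead of the robot, y to its left, z up, the work surface at z = 0. Lengths are in m, angles in degrees, forces in N, time in s.
With the tool pointing down it reaches from about 0.4 to 0.925 m from the base axis. Payload 4.1 kg.
Tool frame: the origin (TCP) lies midway between the tips of the shut fingers; the grasp point (between the pads) lies 19 mm behind it; z points along the fingers, y is the line along which they close (so a half turn about z gives the same grasp; the last joint's range is limited). The gripper opens to 85 mm and grips with 20 to 120 N. Pads are 22 mm wide; open, the fingers measure 114 mm over their backs; the gripper's body (76 mm by 85 mm) begins 54 mm behind the grasp point. The pads swing forward as they close: fully open they stand 13 mm farther back than shut.
Start: joints at [64.515, 22.827, 2.584, 88.041, -1.071, 69.15, -2.905], TCP at [0.22, -0.612, 0.231] pointing down, gripper open.
Joint ranges: [-161.44, 161.44], [-28.35, 127.94], [-78.24, 83.42], [0, 140.83], [-78.03, 258.03], [13.02, 114.36], [-168.23, 168.23]. Speed limits (degrees/s): [147.25, 147.25, 180, 180, 180, 180, 180].

## Interface

Orientations are given as [roll, pitch, yaw] about the fixed x, y, z axes, in that order (R = Rz(yaw) Ry(pitch) Rx(roll)).
In Python, from workcell import telemetry, eyes, job gives the robot as it stands. The module is installed in compiled form; this text tells all that it offers.
- The arm moves only by the tool arm_command, never from a script. Its argument "rows" is one flat list of numbers, 5 for each row, row after row: the opening, from 0 (shut) to 1 (fully open), then the shift along the world's x, y, z in mm, then the turn about the world's z in degrees. A call has 1 to 8 rows; each row shifts and turns the commanded pose from where the row before left it; what a row does not reach is not made up. A row lasts 1/10 s, in which the tool goes at most 50 mm and 8.59 degrees, less where a joint would pass 70% of its speed; a pose out of reach is approached as far as the arm can. A call is refused whole if a number of a shift passes 50 or a number of a turn 8.59, either way. A call with a gripper value outside its range is refused whole. The fingers move at their own pace and stop on an object; "grip_force" is the grip in N (left out, the last holds). Time passes only in rows, so rows that do not move let the fingers close. It gives the time, the measured TCP pose, the force, the opening and the grip force at its end, in the units of the state.
- telemetry.read_state(): the state, without advancing time (a new reading comes with each control period).
- eyes.capture(name): name is "scene" or "top"; returns the picture (400x640x3 uint8, red, green, blue); there is no depth.
- eyes.camera_params(name): a dict with "vfov" (degrees; the focal length in pixels is half the picture's height over the tangent of half this angle, whatever the lens; pixels are square), "cx", "cy" (the principal point, pixels), "dist" ([k1, k2, p1, p2, k3] as OpenCV has them; the pictures are not rectified), "T" (4x4, takes a point from camera to world coordinates). Camera axes: x right, y up, looking along -z (the intrinsics and any distortion apply to the point x, -y, -z); pixel columns grow to the right and rows downward; lengths in m; the calibration is good to about 2 mm. A picture is of the moment at which its call begins. camera_params takes no time and is no camera call.
- job.sign_off(): hands the job in; it is judged then, once.
The state is a dict: "clock": time; "joints": joint angles; "qvel": joint speeds; "effort": joint torques, N m; "position": TCP position; "tcp_rot": TCP orientation; "wrist_force": force on the tool from outside, world axes, zero at the start; "moment": the same for the moment, N m; "opening": finger opening in m; "grasp_force": force on a finger pad.
Only numpy, scipy, OpenCV 4.12 (cv2) and the standard library are available. Lean on these libraries where they do the work, as an engineer would, in place of code of your own. Each camera call takes 0.05 s, during which the arm holds its last target. There are 200 camera calls.

## Task

Put the tube roller mixer into its fast forward gear: with the fingertips or the outside of the fingers, push the ball-topped gear lever along its leg of the H gate to the crossbar, across to the leg beside the rollers, and fully home into the far slot of that leg (three dots). Only push the lever, gently, never taking the knob between the fingers, and do not run it into the near slot of that leg (the bar mark), which is reverse. Leave the blood tubes on the rollers, the petri dish and the sample jar where they are, and finish with the hand clear.

Things in the scene. Friction and masses are not known exactly. Their poses are not given: they have to be found in the camera images.
- mixer: tube roller mixer, fixed to the bench: white gearbox 150 (x) x 126 (y) x 101 mm high, a bed of four grey rollers on its right (out to y = -325 mm, roller tops 71 mm high). Origin at bench height under the gearbox's centre; its +x is far (away from the robot), +y left, z up; yaw within 0.4 rad. Far, near, left and right of the gate are along these axes
- gate_centre (a point): middle of the H gate's crossbar, on the gate plate's top, 101 mm above the bench on the gearbox axis. Two legs along x, 18 mm left and right of it, joined by a crossbar along y; slots 15 mm wide, lever shank 10 mm thick. Stamped at the slot ends: left near one dot, left far two dots, right far three dots, right near a bar (reverse)
- gear_knob (a point): centre of the black ball knob (32 mm across) on the gear lever, 133 mm above the lever's pivot, which lies on the gearbox axis 35 mm above the bench: upright, the knob's centre is 168 mm above the bench; in a leg it is 36 mm left or right of the axis, at a slot's end 39 mm far or near. The lever stays where left; about 2 N at the knob moves it; hard stops at the slot ends
- gear_cross (a joint): sideways tilt of the lever (rad): + leans left, - right, towards the rollers; 0 is mid crossbar; legs at +-0.28, stops at +-0.30. Knob is 133 mm x sin(gear_cross) x cos(gear_shift) left of the gearbox axis. The lever crosses only while gear_shift is near 0 (within 0.04; rounded corners guide it in from about 0.08). Starts in the left leg
- gear_shift (a joint): fore-and-aft tilt of the lever (rad): + leans far, - leans near; 0 is the crossbar (neutral), +-0.30 the slot ends. The knob lies 133 mm x sin(gear_shift) far of the gearbox axis. At the start it is anywhere along the left leg
- blood_tube_1: capped blood tube, 16 mm thick and 90 mm long, lying loose on the rollers, to be left there; origin at the end of the glass, its z axis along the tube
- blood_tube_2: a second such tube lying on the rollers, to be left there
- petri_dish: petri dish 55 mm across, 14 mm high, loose on the bench left of the gearbox, to be left alone; origin under its centre
- sample_jar: screw-lidded specimen jar 53 mm across, 62 mm high, loose on the bench left of the gearbox, to be left alone; origin under its centre

How it is judged (in metres and radians):
On the way:
1. the lever has been pushed across the crossbar into the leg beside the rollers (value of joint gear_cross below -0.2 rad and value of joint gear_shift between -0.15 and 0.16 rad), for 0.02 s.
At the end, for the whole second after the job is handed in: the lever stands at rest in the far slot of the leg beside the rollers: gear_cross below -0.2 rad and gear_shift above 0.25 rad (within about 6 mm of the slot's end at the knob) (value of joint gear_cross below -0.2 rad and value of joint gear_shift above 0.25 rad and velocity of joint gear_shift between -0.05 and 0.05 rad/s); the robot touches nothing.
It fails at once if the lever is run into reverse (the near slot of the leg beside the rollers, more than about 20 mm from the crossbar at the knob) (value of joint each of gear_cross, gear_shift below -0.15 rad).
It fails at once if the knob is taken between the fingers (grasp point within 18 mm of the knob's centre) (distance between the grasp point and gear_knob below 0.018 m).
It fails at once if the lever or the mixer is forced (over 35 N from the fingers) (contact force between the fingers and mixer above 35 N).
It fails at once if a tube on the rollers is disturbed or lifted (moved over 30 mm) (distance of any of blood_tube_1, blood_tube_2 from where it was at the start of the episode above 0.03 m).
It fails at once if the petri dish or the sample jar is disturbed or lifted (moved over 30 mm) (distance of any of petri_dish, sample_jar from where it was at the start of the episode above 0.03 m).
It also fails if it takes over 45 s, if anything falls off the work surface, if the arm or the gripper's body presses on something with over 40 N, if the wrist force passes 120 N, or if a joint passes its speed limit or range.

## Working session

There is one attempt and no reset: what is moved stays moved. The work goes in short steps, Python scripts to look and compute and a tool call to move; the robot and the scene stay as the last step left them, time stands still between calls to the robot, and variables do not carry over. Pictures are saved under pics/ and viewed, at most 10 in all, crops included, and the job is handed in when it is done.

Besides the shell and the picture viewer there is one more tool, called after "Request:" as name(argument=value, ...) on one line, values as JSON. arm_command: Moves the arm, as the interface text tells. Its arguments: {"type":"object","properties":{"rows":{"type":"array"},"grip_force":{"type":"number"}},"required":["rows"]}

```bash
mkdir -p pics
python3 - <<'E'
from workcell import telemetry, eyes
import cv2, numpy as np
for n in ("scene","top"):
    im=eyes.capture(n); cv2.imwrite(f"pics/{n}0.png",im[:,:,::-1])
    p=eyes.camera_params(n); print(n,p["vfov"],p["cx"],p["cy"],p["dist"],np.round(p["T"],3).tolist())
s=telemetry.read_state(); print(s)
E
```

```text
scene 48.98072461429668 327.1676002195865 201.56040762016008 [-0.12392066  0.          0.          0.          0.        ] [[-0.405, 0.657, -0.636, -0.011], [-0.915, -0.296, 0.276, 0.342], [-0.007, 0.694, 0.72, 0.751], [0.0, 0.0, 0.0, 1.0]]
top 46.32963552082772 319.18486198983544 196.16949464908546 [-0.02728393  0.          0.          0.          0.        ] [[-0.007, 0.99, -0.141, 0.412], [-1.0, -0.009, -0.011, 0.097], [-0.012, 0.141, 0.99, 0.971], [0.0, 0.0, 0.0, 1.0]]
{'clock': 0.1, 'joints': array([64.5152183 , 22.87074999,  2.58026233, 88.10578651, -1.0742863 ,
       69.15006343, -2.9062798 ]), 'qvel': array([-0.0229524 , -0.03218871, -0.08026106, -0.22786062,  0.01906963,
       -0.1043789 ,  0.10626889]), 'effort': array([ 3.69130983e-03, -4.76265049e+01,  1.36967272e+00, -2.54949582e+01,
        1.18716029e-02,  4.92080493e-03, -1.23207778e-05]), 'position': array([ 0.22016282, -0.61098208,  0.23034175]), 'tcp_rot': array([-1.79897660e+02,  4.49033518e-03,  1.98166564e+01]), 'wrist_force': array([-0.0863806 , -0.07643156, -0.24528495]), 'moment': array([-0.00364882, -0.04564207, -0.01667642]), 'grasp_force': 0.0, 'opening': 0.08575972974717845}
```

View pics/scene0.png

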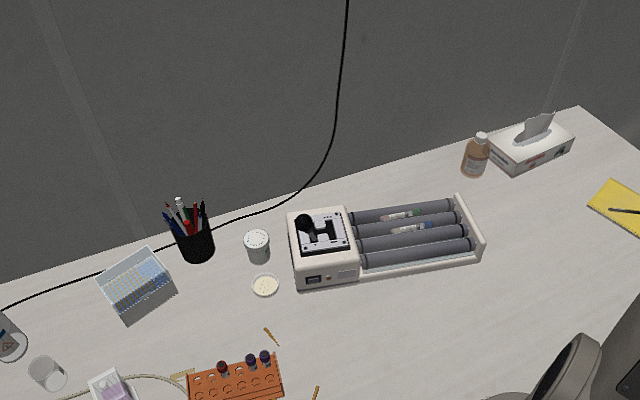

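View pics/top0.png

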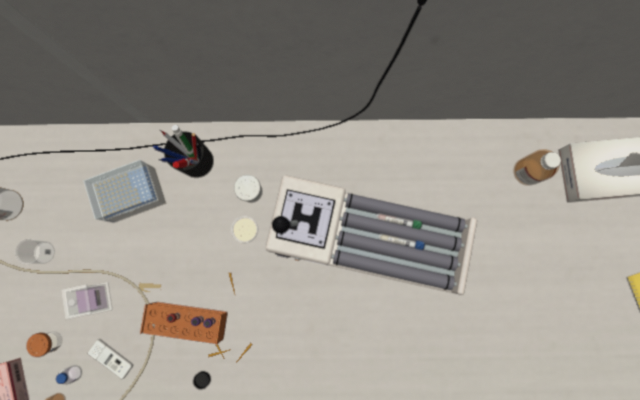

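The scene view has the gearbox at about (322,240) with the black knob near (304,222). In the top view the knob is at (281,225) and the gate plate's centre is near (306,219). Next I'll measure them.

```bash
cat > h.py <<'E'
import cv2, numpy as np
from workcell import eyes, telemetry
def cam(n):
    p=eyes.camera_params(n); f=200/np.tan(np.radians(p["vfov"]/2))
    return np.array([[f,0,p["cx"]],[0,f,p["cy"]],[0,0,1]]),np.array(p["dist"],float),np.array(p["T"])
def ray(n,uv):
    K,d,T=cam(n); x,y=cv2.undistortPoints(np.array([[uv]],float),K,d)[0,0]
    return T[:3,3],T[:3,:3]@np.array([x,-y,-1])
def onplane(n,uv,z):
    o,v=ray(n,uv); return o+v*(z-o[2])/v[2]
def tri(a,b):
    (o1,v1),(o2,v2)=ray("scene",a),ray("top",b)
    s=np.linalg.lstsq(np.c_[v1,-v2],o2-o1,rcond=None)[0]
    p,q=o1+s[0]*v1,o2+s[1]*v2; return (p+q)/2,np.linalg.norm(p-q)
def proj(n,P):
    K,d,T=cam(n); c=(np.asarray(P)-T[:3,3])@T[:3,:3]; c=c*[1,-1,-1]
    return cv2.projectPoints(c.reshape(-1,1,3),np.zeros(3),np.zeros(3),K,d)[0][:,0]
E
python3 - <<'E'
import cv2,numpy as np
a=cv2.imread("pics/scene0.png")[185:305,270:370]; b=cv2.imread("pics/top0.png")[165:275,230:350]
cv2.imwrite("pics/crop.png",np.hstack([cv2.resize(a,(400,480),interpolation=cv2.INTER_CUBIC),cv2.resize(b[:,:100],(400,440),interpolation=cv2.INTER_CUBIC)[:,:400] if 0 else cv2.copyMakeBorder(cv2.resize(b[:,20:120],(400,440),interpolation=cv2.INTER_CUBIC),0,40,0,0,cv2.BORDER_CONSTANT)]))
E
```

```text
(no output)
```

View pics/crop.png

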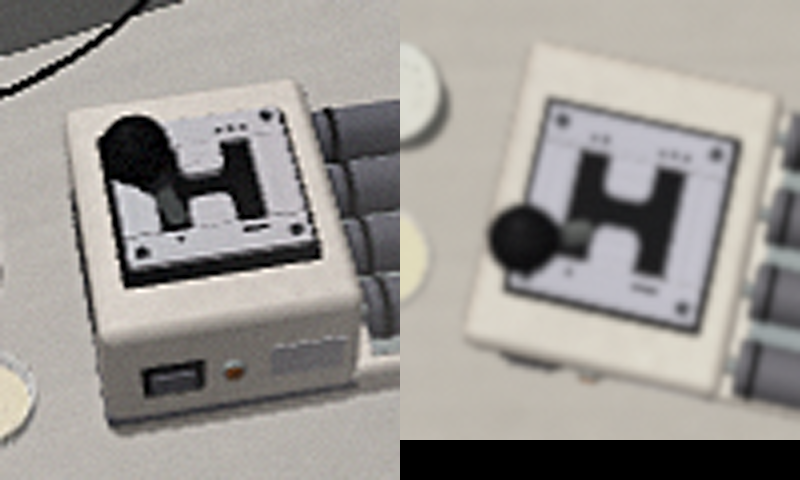

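The left crop shows the knob at scene pixel (303.5,222.8), with the plate screws at (336,214) and (305.5,248). The right crop shows the knob at top pixel (281.3,224.8), with screws at (290.5,195), (329,203.5) and (320.8,242). The lever leans left and near.

Run:
```python
from h import *
np.set_printoptions(precision=4,suppress=True)
T=lambda x,y:(250+(x-400)/4-.4,165+y/4-.4)
S=lambda x,y:(270+x/4-.4,185+y/4-.4)
k,e=tri(S(134,151),T(525,239)); print("knob",k,e)
for n,a,b in(("FR",S(265,115),T(716,154)),("NR",S(297,229),T(683,308))): print(n,*tri(a,b),onplane("top",b,.101),onplane("scene",a,.101))
ct=onplane("top",T(622.5,214.5),.101); cs=onplane("scene",S(203.5,183.5),.101); print("gate",ct,cs)
fl,fr,nr=[onplane("top",T(*p),.101) for p in((562,121),(716,154),(683,308))]
print("yaw",[np.degrees(np.arctan2(*w)) for w in((fl-fr)[:2]*[-1,1],(fr-nr)[:2][::-1])], np.linalg.norm(fl-fr),np.linalg.norm(fr-nr))
# gearbox axis & knob in mixer frame
y=np.arctan2(*((fr-nr)[:2][::-1])); y2=np.arctan2(*((fl-fr)[:2]*[-1,1])); yaw=(y+y2)/2
for c in(ct,cs,(ct+cs)/2):
    d=(k-c)[:2]; R=np.array([[np.cos(yaw),np.sin(yaw)],[-np.sin(yaw),np.cos(yaw)]]); m=R@d; print("knob in mixer",m,"shift",np.arcsin(m[0]/.133),"yaw",np.degrees(yaw))
# masks for jar/dish/tubes heights skip; dark ball mask
for n,c in(("scene",S(134,151)),("top",T(525,239))):
    im=cv2.imread(f"pics/{n}0.png").max(2); print(n,im[int(c[1])-8:int(c[1])+9,int(c[0])-9:int(c[0])+10].min(0))
```

```text
knob [0.4793 0.1743 0.1617] 0.0029394500588296353
FR [0.5229 0.0901 0.1042] 0.001954292843295782 [0.5229 0.0892 0.101 ] [0.5261 0.0897 0.101 ]
NR [0.4514 0.1061 0.1032] 0.0021716607875730057 [0.451  0.1052 0.101 ] [0.4535 0.1063 0.101 ]
gate [0.4948 0.1331 0.101 ] [0.4975 0.1355 0.101 ]
yaw [np.float64(-12.691318094622083), np.float64(-12.567040473413812)] 0.0741043347110731 0.07360341298640352
knob in mixer [-0.0241  0.0368] shift -0.18196637455863438 yaw -12.629179284017948
knob in mixer [-0.0262  0.0339] shift -0.19851742105399678 yaw -12.629179284017948
knob in mixer [-0.0251  0.0354] shift -0.19023530381498394 yaw -12.629179284017948
scene [75  0  0  0  0  0  0  0  0  0  0  1  6  2  0  0  0  0  0]
top [139  77  24  21  18  15  17  17  15  17  16  14  16  15  14  14  15  14
  24]
```

Request:
arm_command(rows=[0,30,32,8,-4,0,30,32,8,-4,0,30,32,8,-4,0,30,32,8,-4,0,30,32,8,-4,0,30,32,8,-4,0,30,32,8,-4,0,30,32,8,-4.4])

```text
clock: 0.9
position: [0.4611, -0.3539, 0.2953]
tcp_rot: [-180.0, 0.0, -12.8]
wrist_force: [0.9, 0.5, 0.6]
opening: 0.0
grasp_force: 0.0
```

Request:
arm_command(rows=[0,-3,45,0,0,0,-3,45,0,0,0,-3,45,0,0,0,-3,45,0,0,0,-3,45,0,0,0,-3,45,0,0,0,-3,45,0,0,0,-3,45,0,0])

```text
clock: 1.7
position: [0.4356, 0.0062, 0.2951]
tcp_rot: [180.0, 0.0, -12.6]
wrist_force: [1.0, 0.1, 0.1]
opening: -0.0001
grasp_force: 0.0
```

Request:
arm_command(rows=[0,-1,45,0,0,0,-1,45,0,0,0,-2,45,0,0,0,-1,44,0,0,0,0,0,-50,0,0,0,0,-50,0,0,0,0,-48,0,0,0,0,0,0])

```text
clock: 2.5
position: [0.426, 0.1808, 0.1416]
tcp_rot: [179.6, 0.7, -12.5]
wrist_force: [0.4, -0.2, -0.0]
opening: -0.0002
grasp_force: 0.0
```

Run:
```python
from h import *
for n,(y,x) in (("scene",(140,240)),("top",(130,210))):
    im=eyes.capture(n)[:,:,::-1]; cv2.imwrite(f"pics/{n}1.png",im)
a=cv2.imread("pics/scene1.png")[140:300,240:400]; b=cv2.imread("pics/top1.png")[140:300,210:370]
cv2.imwrite("pics/c1.png",np.hstack([cv2.resize(i,(400,400),interpolation=cv2.INTER_CUBIC) for i in(a,b)]))
p=telemetry.read_state(); print(p["position"],p["wrist_force"])
```

```text
[0.43125505 0.18354431 0.14768435] [ 0.05236428  0.47201216 -0.1435064 ]
```

View pics/c1.png

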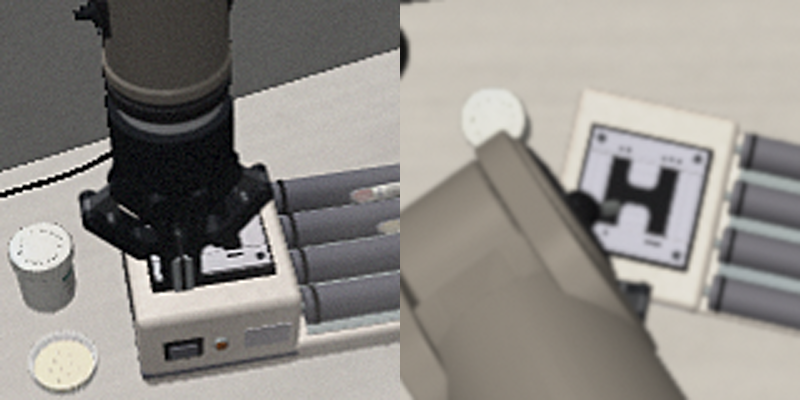

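The left crop shows the shut fingertips on the near side of the lever at about the gearbox's near edge. The knob is at about (585,208) in the right (top) crop, and nothing is touching. Now the far push to the crossbar.

Request:
arm_command(rows=[0,4.9,-1.1,0,0,0,4.9,-1.1,0,0,0,4.9,-1.1,0,0,0,4.9,-1.1,0,0,0,4.9,-1.1,0,0,0,4.9,-1.1,0,0,0,4.9,-1.1,0,0,0,4.9,-1.1,0,0])

```text
clock: 3.4
position: [0.4707, 0.1748, 0.1473]
tcp_rot: [180.0, 0.0, -12.6]
wrist_force: [-2.2, 0.7, 1.3]
opening: -0.0001
grasp_force: 1.1
```

Request:
arm_command(rows=[0,2.4,-0.5,0,0,0,2.4,-0.5,0,0,0,2.4,-0.5,0,0,0,0,0,0,0,0,0,0,0,0])

```text
clock: 3.9
position: [0.4779, 0.173, 0.1473]
tcp_rot: [180.0, -0.0, -12.6]
wrist_force: [-0.2, 0.6, 0.3]
opening: 0.0002
grasp_force: 0.4
```

Run:
```python
from h import *
p=telemetry.read_state(); print(p["position"],p["wrist_force"],p["joints"])
R=np.array([[.976,-.2186],[.2186,.976]]); print("local",R@(p["position"][:2]-[.496,.134]))
```

```text
[0.47794213 0.17304623 0.14731081] [-0.24929505  0.60978285  0.29055745] [   1.5715382    15.15478394  -30.51953913  111.98286707    9.32340831
   55.22751279 -136.00116225]
local [-0.02615999  0.03416167]
```

Request:
arm_command(rows=[0,-19.5,4.4,0,0,0,-19.5,4.4,0,0,0,0,0,40,8.5,0,0,0,40,8.5,0,0,0,0,8.5,0,15,7,0,8.5,0,15,7,0,8.5,0,15,7,0,8.5])

```text
clock: 4.7
position: [0.4848, 0.2025, 0.2275]
tcp_rot: [179.9, -0.0, 38.7]
wrist_force: [0.0, 0.0, 0.3]
opening: 0.0002
grasp_force: 0.0
```

Request:
arm_command(rows=[0,15,7,0,8.5,0,15.8,8.3,0,8.5,0,0,0,0,8.5,0,0,0,0,8.5,0,0,0,0,5,0,0,0,0,0])

```text
clock: 5.3
position: [0.5149, 0.2176, 0.2271]
tcp_rot: [180.0, 0.0, 77.4]
wrist_force: [0.1, -0.1, 0.2]
opening: 0.0001
grasp_force: 0.0
```

Run:
```python
from h import *
for n in ("scene","top"): cv2.imwrite(f"pics/{n}2.png",eyes.capture(n)[:,:,::-1])
a=cv2.imread("pics/scene2.png")[140:300,240:400]; b=cv2.imread("pics/top2.png")[140:300,210:370]
cv2.imwrite("pics/c2.png",np.hstack([cv2.resize(i,(400,400),interpolation=cv2.INTER_CUBIC) for i in(a,b)]))
p=telemetry.read_state(); print(p["clock"],p["position"],p["wrist_force"],p["tcp_rot"],p["joints"])
R=np.array([[.976,-.2186],[.2186,.976]]); print("local",R@(p["position"][:2]-[.496,.134]))
```

```text
5.4 [0.51480365 0.21777453 0.22722582] [-0.42147008  1.12596904  0.31692601] [1.79969515e+02 1.81407898e-02 7.72795310e+01] [  8.01926498  17.66416326 -43.27964108 100.07853273  13.05990603
  67.39843862 -51.69511895]
local [3.92455555e-05 8.58744219e-02]
```

View pics/c2.png

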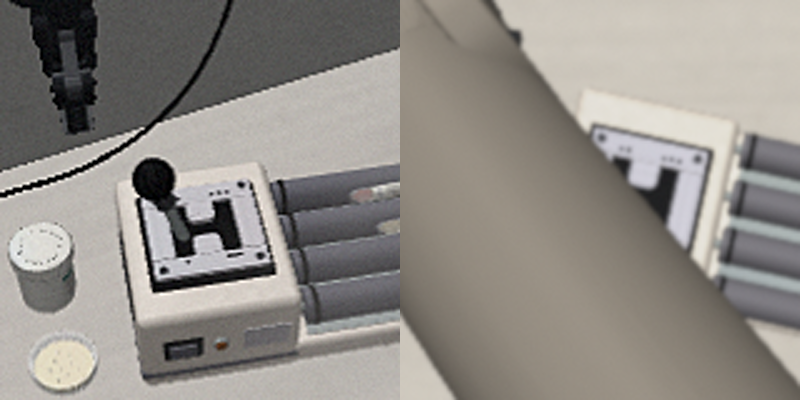

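The scene crop shows the knob at about (153,179), which is pixel (301.2,211.6), with the shank at the left end of the crossbar. The top view is blocked by the arm, so I'll check the knob against its known height.

Run:
```python
from h import *
R=np.array([[.976,-.2186],[.2186,.976]])
# calibrate scene bias with first view: knob tri local (-25,35.4)
for uv,z in(((303.1,222.35),.1605),((300.8,211.2),.163)):
    P=onplane("scene",uv,z); print(P,R@(P[:2]-[.496,.134]))
P=np.array([.496,.134,.163]); P[:2]+=R.T@[0,.0363]; print(proj("scene",P))
```

```text
[0.48111003 0.17524131 0.1605    ] [-0.02354796  0.03699657]
[0.50587229 0.16977816 0.163     ] [0.00181425 0.03707757]
[[301.3678277 211.8555267]]
```

Request:
arm_command(rows=[0,0,0,-40,0,0,0,0,-40,0,0,-2,-8.8,0,0,0,-2,-8.8,0,0,0,0,0,0,0])

```text
clock: 5.9
position: [0.5119, 0.1992, 0.1491]
tcp_rot: [179.8, -0.0, 77.2]
wrist_force: [-0.9, 0.7, -0.0]
opening: -0.0002
grasp_force: 0.0
```

Request:
arm_command(rows=[0,-0.9,-3.9,0,0,0,-0.9,-3.9,0,0,0,-0.9,-3.9,0,0,0,-0.9,-3.9,0,0])

```text
clock: 6.3
position: [0.5077, 0.1861, 0.1485]
tcp_rot: [179.9, -0.1, 77.5]
wrist_force: [1.4, 2.8, 2.0]
opening: -0.0
grasp_force: 1.4
```

Request:
arm_command(rows=[0,-0.9,-3.9,0,0,0,-0.9,-3.9,0,0,0,-0.9,-3.9,0,0,0,-0.9,-3.9,0,0,0,-0.9,-3.9,0,0,0,-0.9,-3.9,0,0])

```text
clock: 6.9
position: [0.5013, 0.1611, 0.1472]
tcp_rot: [-180.0, 0.0, 77.4]
wrist_force: [-0.6, 1.9, 1.7]
opening: -0.0
grasp_force: 1.0
```

Request:
arm_command(rows=[0,-0.9,-3.9,0,0,0,-0.9,-3.9,0,0,0,-0.9,-3.9,0,0,0,-0.9,-3.9,0,0,0,-0.9,-3.9,0,0])

```text
clock: 7.4
position: [0.4969, 0.1417, 0.1473]
tcp_rot: [-180.0, 0.0, 77.4]
wrist_force: [1.0, 0.8, 0.6]
opening: 0.0
grasp_force: 0.8
```

Request:
arm_command(rows=[0,-0.9,-3.9,0,0,0,-0.9,-3.9,0,0,0,-0.9,-3.9,0,0,0,-0.9,-3.9,0,0,0,0,0,0,0])

```text
clock: 7.9
position: [0.4929, 0.1254, 0.147]
tcp_rot: [-180.0, 0.1, 77.4]
wrist_force: [0.4, -0.4, 0.0]
opening: -0.0001
grasp_force: 0.0
```

Run:
```python
from h import *
p=telemetry.read_state(); print(p["clock"],p["position"],p["wrist_force"])
R=np.array([[.976,-.2186],[.2186,.976]]); print("local",R@(p["position"][:2]-[.496,.134]))
```

```text
7.9 [0.49294591 0.12542512 0.1470266 ] [ 0.41689199 -0.36428016  0.02221968]
local [-0.00110632 -0.00903671]
```

Request:
arm_command(rows=[0,2.7,12.2,0,0,0,2.7,12.2,0,0,0,0,0,40,0,0,0,0,40,-8.5,0,-14,-8,0,-8.5,0,-14,-8,0,-8.5,0,-14,-8,0,-8.5,0,-14,-8,0,-8.5])

```text
clock: 8.7
position: [0.4425, 0.1201, 0.2277]
tcp_rot: [180.0, -0.0, 34.7]
wrist_force: [-0.4, -0.6, 0.1]
opening: 0.0005
grasp_force: 0.0
```

Request:
arm_command(rows=[0,-13,-6,0,-8.5,0,0,0,0,-8.5,0,0,0,0,-8.5,0,0,0,0,-8.5,0,0,0,0,-8.5,0,0,0,0,-5,0,0,0,0,0])

```text
clock: 9.4
position: [0.43, 0.1143, 0.2276]
tcp_rot: [-180.0, -0.0, -12.5]
wrist_force: [-0.3, -0.1, -0.0]
opening: 0.0004
grasp_force: 0.0
```

Run:
```python
from h import *
for n in ("scene","top"): cv2.imwrite(f"pics/{n}3.png",eyes.capture(n)[:,:,::-1])
a=cv2.imread("pics/scene3.png")[140:300,240:400]; b=cv2.imread("pics/top3.png")[140:300,210:370]
cv2.imwrite("pics/c3.png",np.hstack([cv2.resize(i,(400,400),interpolation=cv2.INTER_CUBIC) for i in(a,b)]))
p=telemetry.read_state(); print(p["clock"],p["position"],p["wrist_force"],p["tcp_rot"])
R=np.array([[.976,-.2186],[.2186,.976]]); print("local",R@(p["position"][:2]-[.496,.134]))
```

```text
9.5 [0.42995123 0.11392656 0.22748325] [-0.93324192 -0.36115963 -1.04947234] [-1.79994134e+02 -5.33973639e-03 -1.23838144e+01]
local [-0.06007554 -0.03402993]
```

View pics/c3.png

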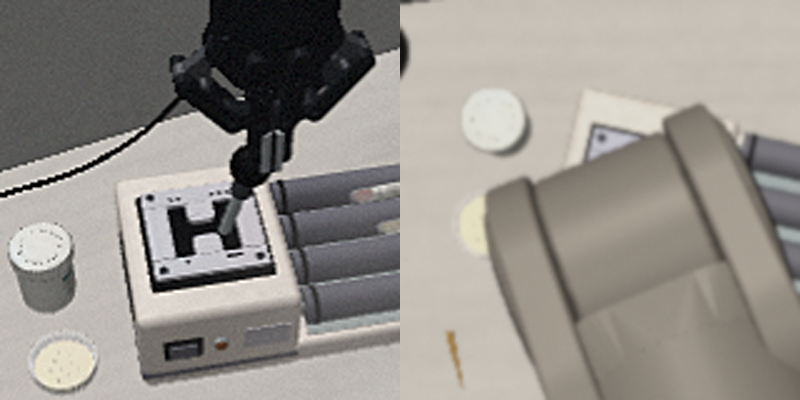

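The left crop shows the lever in the leg beside the rollers at crossbar level, with the knob at about (245,165) and the fingers raised behind it. The top view is blocked by the arm. Next I descend on the near side and push far.

Request:
arm_command(rows=[0,0,0,-40,0,0,0,0,-40,0,0,0,0,0,0,0,9.8,-2.2,0,0,0,9.8,-2.2,0,0,0,4.9,-1.1,0,0,0,3.9,-0.9,0,0])

```text
clock: 10.2
position: [0.4602, 0.1066, 0.1487]
tcp_rot: [-179.9, -0.1, -12.6]
wrist_force: [-0.0, 0.4, -0.9]
opening: -0.0001
grasp_force: 0.0
```

Request:
arm_command(rows=[0,3.9,-0.9,0,0,0,3.9,-0.9,0,0,0,3.9,-0.9,0,0,0,3.9,-0.9,0,0,0,3.9,-0.9,0,0])

```text
clock: 10.7
position: [0.4778, 0.1019, 0.1473]
tcp_rot: [180.0, 0.0, -12.6]
wrist_force: [-1.3, -0.2, 1.6]
opening: 0.0
grasp_force: 0.9
```

Request:
arm_command(rows=[0,3.9,-0.9,0,0,0,3.9,-0.9,0,0,0,3.9,-0.9,0,0,0,2,-0.4,0,0,0,0,0,0,0])

```text
clock: 11.2
position: [0.4915, 0.0989, 0.147]
tcp_rot: [180.0, 0.0, -12.6]
wrist_force: [-0.9, 0.1, -2.1]
opening: 0.0003
grasp_force: 0.5
```

Run:
```python
from h import *
p=telemetry.read_state(); print(p["clock"],p["position"],p["wrist_force"])
R=np.array([[.976,-.2186],[.2186,.976]]); print("local",R@(p["position"][:2]-[.496,.134]))
```

```text
11.2 [0.49150026 0.09889121 0.14702345] [-0.88643979  0.14445779 -2.11393789]
local [ 0.00328303 -0.03524983]
```

Request:
arm_command(rows=[0,2,-0.4,0,0,0,2,-0.4,0,0,0,1,-0.2,0,0,0,1,-0.2,0,0,0,0,0,0,0])

```text
clock: 11.7
position: [0.4976, 0.0977, 0.1474]
tcp_rot: [180.0, -0.0, -12.6]
wrist_force: [-2.0, 0.4, -1.5]
opening: 0.0006
grasp_force: 0.8
```

Request:
arm_command(rows=[0,1,-0.2,0,0,0,0,0,0,0])

```text
clock: 11.9
position: [0.4986, 0.0975, 0.1474]
tcp_rot: [180.0, -0.0, -12.6]
wrist_force: [-1.6, -0.2, -1.5]
opening: -0.0002
grasp_force: 0.8
```

Request:
arm_command(rows=[0,1,-0.2,0,0,0,0,0,0,0])

```text
clock: 12.1
position: [0.4996, 0.0973, 0.1474]
tcp_rot: [180.0, -0.0, -12.6]
wrist_force: [-1.1, -0.2, -1.3]
opening: 0.0001
grasp_force: 0.8
```

Request:
arm_command(rows=[0,1,-0.2,0,0,0,0,0,0,0])

```text
clock: 12.3
position: [0.5006, 0.0971, 0.1473]
tcp_rot: [180.0, -0.0, -12.6]
wrist_force: [-1.5, 1.1, -1.3]
opening: -0.0002
grasp_force: 0.8
```

Request:
arm_command(rows=[0,1,-0.2,0,0,0,0,0,0,0])

```text
clock: 12.5
position: [0.5015, 0.0969, 0.1474]
tcp_rot: [180.0, 0.0, -12.6]
wrist_force: [-0.5, 0.5, -1.2]
opening: 0.0
grasp_force: 0.9
```

Request:
arm_command(rows=[0,1,-0.2,0,0,0,0,0,0,0])

```text
clock: 12.7
position: [0.5021, 0.0969, 0.1472]
tcp_rot: [180.0, 0.1, -12.6]
wrist_force: [-2.7, 0.0, -1.0]
opening: 0.0002
grasp_force: 1.5
```

Request:
arm_command(rows=[0,0.5,-0.1,0,0,0,0,0,0,0])

```text
clock: 12.9
position: [0.5024, 0.0968, 0.1472]
tcp_rot: [180.0, 0.1, -12.6]
wrist_force: [-4.0, 1.1, -0.8]
opening: -0.0001
grasp_force: 2.0
```

The stop is felt: the force is rising and the tool lags its target. I'll back straight off, rise, and move clear to look.

Request:
arm_command(rows=[0,-4.9,1.1,0,0,0,-19.5,4.4,0,0,0,-34,7.6,0,0,0,0,0,40,0,0,0,0,45,0,0,0,0,45,0,0,0,-40,0,0,0,0,-45,0,0])

```text
clock: 13.7
position: [0.4471, 0.0251, 0.2805]
tcp_rot: [-180.0, -0.5, -12.3]
wrist_force: [0.3, -0.3, -0.4]
opening: -0.0001
grasp_force: 0.0
```

Request:
arm_command(rows=[0,1,-45,0,0,0,1,-45,0,0,0,1,-45,0,0,0,1,-45,0,0,0,1,-45,0,0,0,1,-45,0,0,0,1,-45,0,0,0,0,0,0,0])

```text
clock: 14.5
position: [0.4503, -0.2989, 0.2778]
tcp_rot: [179.7, -0.2, -13.2]
wrist_force: [0.1, -0.2, -1.1]
opening: 0.0002
grasp_force: 0.0
```

Run:
```python
from h import *
for n in ("scene","top"): cv2.imwrite(f"pics/{n}4.png",eyes.capture(n)[:,:,::-1])
a=cv2.imread("pics/scene4.png")[140:300,240:400]; b=cv2.imread("pics/top4.png")[140:300,210:370]
cv2.imwrite("pics/c4.png",np.hstack([cv2.resize(i,(400,400),interpolation=cv2.INTER_CUBIC) for i in(a,b)]))
R=np.array([[.976,-.2186],[.2186,.976]])
P=np.array([.496,.134,.035+.133*np.cos(.28)*np.cos(.3)])
for x in(.033,.039):
    Q=P.copy(); Q[:2]+=R.T@[x,-.0355]
    print(x,(proj("scene",Q)[0]-[240,140])*2.5,(proj("top",Q)[0]-[210,140])*2.5+[400,0])
p=telemetry.read_state(); print(p["clock"],p["position"],p["wrist_force"])
```

```text
0.033 [240.31436689 139.64344573] [692.9744038  151.08050282]
0.039 [238.67619479 134.17846925] [694.76006917 142.80857857]
14.6 [ 0.45184748 -0.29200301  0.2778209 ] [-0.30247648  0.06844863 -0.08518253]
```

View pics/c4.png

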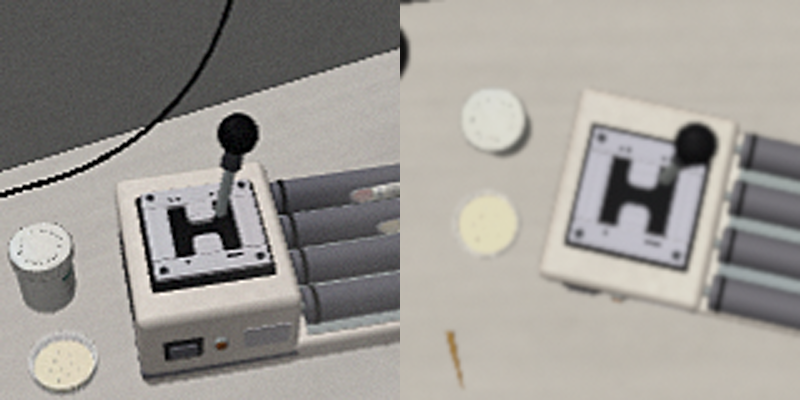

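The knob sits at crop (238,134) in the scene view and (695,144) in the top view. Both match the projection for a knob at the slot's end: (238.7,134.2) and (694.8,142.8). The dish, jar and tubes haven't moved and the hand is clear, so I'll hand in.

```bash
python3 -c "
from workcell import job; print(job.sign_off())"
```

```text
the job is handed in; nothing more can be done
None
```

The lever is fully home in the three-dot (fast forward) slot, confirmed in both cameras before I handed the job in; the dish, jar and tubes are where they were, the hand is clear, and it took 14.6 s (the sign-off returned no verdict).

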